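# Fit a planishing stake in its taper holder

### The arm

A 6-joint arm with a two-finger parallel gripper is mounted at the origin on the work surface. World frame = base frame: x ahead of the robot, y to its left, z up, the work surface at z = 0. Lengths are in m, angles in rad, forces in N, time in s.
With the tool pointing down it reaches from about 0.35 to 0.8 m from the base axis. Payload 7.3 kg.
Tool frame: the origin (TCP) lies between the finger pads; the fingertips stand 25 mm ahead of it and the grasp point (between the pads) lies 6 mm ahead of it (r.tip_extent is the distance from the TCP to the fingertips, in m); z points along the fingers, y is the line along which they close (so a half turn about z gives the same grasp; the last joint's range is limited). The gripper opens to 85 mm and grips with 20 to 120 N. Pads are 22 mm wide; open, the fingers measure 114 mm over their backs; the gripper's body (76 mm by 85 mm) begins 54 mm behind the grasp point. The pads swing forward as they close: fully open they stand 13 mm farther back than shut.
Start: joints at [-1.272, 0.342, 1.524, -0, 1.275, -0.146], TCP at [0.226, -0.474, 0.232] pointing down, gripper open.
Joint ranges: [-2.53, 2.53], [-0.77, 2.02], [0.04, 2.7], [-1, 4.14], [0.28, 2.66], [-3.11, 3.11]. Speed limits (rad/s): [2.57, 2.57, 3.14, 3.14, 3.14, 3.14].

### API

Orientations are given as a unit quaternion [x, y, z, w].
In Python, from workcell import r, command_gripper, optics gives the robot as it stands. The module is installed in compiled form; this text tells all that it offers. Calls block until the motion is done:
- r.reach(position, orientation): joint-space move of the TCP to a pose.
- r.move_straight(position, orientation=None, speed=0.15, max_force=None): straight line of the TCP; orientation=None keeps the orientation; speed is the mean speed in m/s. With max_force (N) it stops when the force on the tool has changed by that much, and returns True; else False.
- r.movej(angles): joint-space move.
- command_gripper(opening, force=None): finger opening in m; force is the grip in N (None keeps the last); returns when the fingers have stopped.
- r.hold(seconds).
- r.solve_ik(position, orientation): joint angles nearest the present ones, or None.
- r.read_state(): the state.
- optics.get_image(name): name is "scene" or "top" or "wrist"; returns (picture, depth): 400x640x3 uint8, red, green, blue; 400x640 float32, m along the optical axis (not along the pixel's ray), 0 where there is no reading.
- optics.camera_model(name): a dict with "K" (3x3 intrinsics, pixels), "R" (3x3) and "t" (3): a world point X has camera coordinates R X + t; the wrist camera has in their place "tool_from_camera" (4x4, takes a point from camera to tool coordinates, whose origin is the TCP and whose axes are the flange's). Camera axes: x right, y down, z forward; pixel columns grow to the right and rows downward; lengths in m; the calibration is good to about 2 mm. A picture is of the moment at which its call begins: read the wrist's pose just before it. camera_model takes no time and is no camera call.
A pose or a line that the arm cannot do raises r.PlanningError and nothing moves.
- r.finish_job(): hands the job in; it is judged then, once.
The state is a dict: "time_s": time; "joint_positions": joint angles; "dq": joint speeds; "tau": joint torques, N m; "eef_pos": TCP position; "eef_rot": TCP orientation; "contact_force": force on the tool from outside, world axes, zero at the start; "torque": the same for the moment, N m; "grip_width": finger opening in m; "grip_force": force on a finger pad.
Only numpy, scipy, OpenCV 4.12 (cv2) and the standard library are available. Lean on these libraries where they do the work, as an engineer would, in place of code of your own. Each camera call takes 0.05 s, during which the arm holds its last target. There are 200 camera calls.

### The job

Lift the flat-headed stake out of the wooden rack, set its tapered shank in the bush of the iron stake holder until it wedges, and let go. Then take the wooden dolly and tap the stake down with its flat end, not with the gripper, in separate taps with the dolly lifted clear between them, until the bush goes no further and locks, that is, until it no longer gives under a tap held for a moment at about 30 N; never strike or press with more than 50 N. Stand the dolly upright on the bench again, let it go, and leave everything else where it is.

Things in the scene. Friction and masses are not known exactly. Their poses are not given: they have to be found in the camera images.
- stake_head (a point): Centre of the flat round head (48 mm across, 24 mm high) of the flat-headed steel stake, 0.45 kg, hanging upright in the rack. Point: 12 mm below its flat top, 84 mm above the shank's end. Below the head a dark collar 37 mm across, 12 mm high, rests on the rack; below that a tapered round shank 60 mm long, 24 mm across at the top, 17 mm near the end, chamfered to 12 mm. z up along the stake.
- stake_tip (a point): Centre of the lower end of the flat-headed stake's shank, 84 mm below stake_head; z points up along the stake.
- holder_top (a point): Centre of the flat top of the holder's block, 75 mm above the bench, on the axis of the bush. z up.
- rack: Wooden rack block fixed to the bench, 85 x 210 mm and 75 mm high, with two 30 mm through holes on its long centre line (its y axis), 52 mm either side of the middle. One holds the flat-headed stake, the other the ball-headed stake. Origin at the centre of its underside, z up.
- ballstake: Another stake, of the same shank and collar but with a ball head 44 mm across, in the other hole of the rack: not wanted, leave it there. Origin at the lower end of its shank, z up.
- holder: Iron stake holder fixed to the bench: a block 120 x 120 mm, 75 mm high, with two low bolted feet and a bore in its top in which the bush slides down. The bush is a tight fit: with the stake in it, it sinks only under a push of more than about 13 N (plus 2 N per 10 mm/s of speed) and stays where it is left, until it stops dead: locked. Origin at the centre of its underside, z up.
- bush_mouth (a point): Centre of the mouth of the steel bush, at the top of its flange (58 mm across, 6 mm thick). The bush has 13 to 22 mm to sink and locks with the mouth anywhere 7 to 17 mm above the block's top, which only feel can tell. It is 60 mm long, its tapered round hole 23 mm wide at the mouth, 16 mm at the foot. The shank wedges with its end 50 to 58 mm below the mouth. z up.
- dolly_grip (a point): Half-way up the handle of the wooden dolly that stands upright on the bench: a body 42 mm across and 45 mm high with a brass band, and on it a plain round handle 26 mm across and 50 mm long; 95 mm high in all, 0.22 kg. The point is 70 mm above its flat underside, the striking face. z points up along the dolly.
- beaker: Bystander: open copper beaker, 64 mm across and 75 mm high. Origin at the centre of its underside.
- lid: Bystander: domed copper lid, 124 mm across and 56 mm high. Origin at the centre of its underside.
- hammer: Bystander: hammer lying on the bench. Origin within its length.
- bowl: Bystander: copper bowl, 120 mm across and 45 mm high. Origin at the centre of its underside.
- punch: Bystander: iron bar 14 mm thick and 120 mm long, lying on the bench. Origin within its length.
- chaser: Bystander: screwdriver-like chasing tool lying on the bench. Origin within its length.
Not all that is in view belongs to the job. Of the things shaped like the part that bears dolly_grip, the wooden one is meant.

How it is judged:
By the outcome, as a careful person would: the job done as asked, in the order asked, and still so for the second after the job is handed in, with the robot touching nothing.
It also fails if it takes over 72 s, if anything falls off the work surface, if the arm or the gripper's body presses on something with over 40 N, if the wrist force passes 120 N, or if a joint passes its speed limit or range.

## Working session

There is one attempt and no reset: what is moved stays moved. The work goes in short steps, each a Python script; the robot and the scene stay as the last script left them, time stands still between calls to the robot, and variables do not carry over. Pictures are saved under pics/ and viewed, at most 10 in all, crops included, and the job is handed in when it is done.

```bash
mkdir -p pics; cat > h.py <<'E'
import numpy as np, cv2
from workcell import r, command_gripper, optics
def grab(n):
    s=r.read_state(); p,d=optics.get_image(n); np.savez('pics/'+n+'.npz',p=p,d=d,pos=s['eef_pos'],rot=s['eef_rot']); return p,d
def world(n,u,v,z=None,npz=None):
    """pixel->world; with depth, or on plane z"""
    from scipy.spatial.transform import Rotation as Ro
    f=np.load(npz or 'pics/'+n+'.npz'); m=optics.camera_model(n); K=np.array(m['K'])
    ray=np.linalg.inv(K)@np.array([u,v,1.])
    if n=='wrist':
        T=np.array(m['tool_from_camera']); R=Ro.from_quat(f['rot']).as_matrix()
        A=R@T[:3,:3]; o=R@T[:3,3]+f['pos']
    else:
        A=np.array(m['R']).T; o=-A@np.array(m['t'])
    w=A@ray
    if z is None: return o+w*f['d'][int(round(v)),int(round(u))]
    return o+w*(z-o[2])/w[2]
E
python3 - <<'E'
from h import *
for n in ('scene','top'):
    p,d=grab(n); cv2.imwrite(f'pics/{n}0.png',cv2.resize(p[:,:,::-1],(800,500)))
s=r.read_state(); print({k:np.round(v,3) for k,v in s.items()})
E
```

```text
{'time_s': np.float64(0.1), 'joint_positions': array([-1.272,  0.343,  1.525,  0.   ,  1.275, -0.146]), 'dq': array([ 0.   , -0.002, -0.004, -0.002, -0.001, -0.002]), 'tau': array([ 1.0000e-03, -4.3445e+01, -2.4649e+01, -0.0000e+00,  5.0000e-03,
       -0.0000e+00]), 'eef_pos': array([ 0.226, -0.474,  0.231]), 'eef_rot': array([ 0.975,  0.221, -0.   , -0.001]), 'contact_force': array([ 0.351, -0.343,  0.11 ]), 'torque': array([ 0.046,  0.014, -0.015]), 'grip_force': np.float64(0.0), 'grip_width': np.float64(0.085)}
```

View pics/scene0.png

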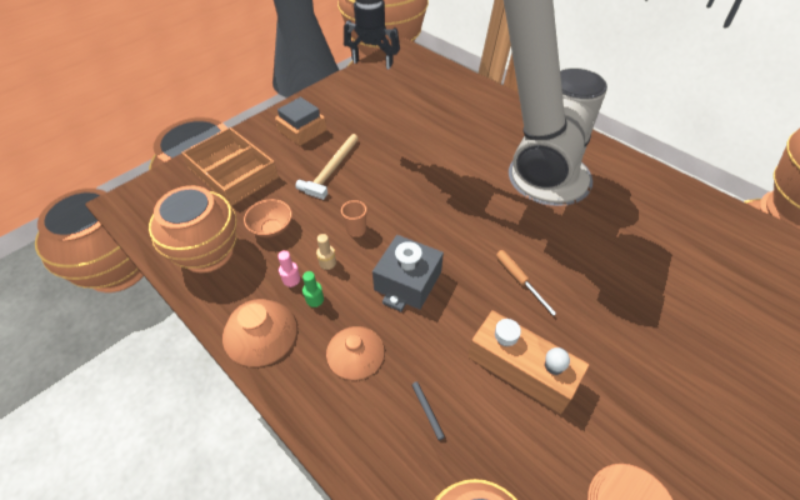

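View pics/top0.png

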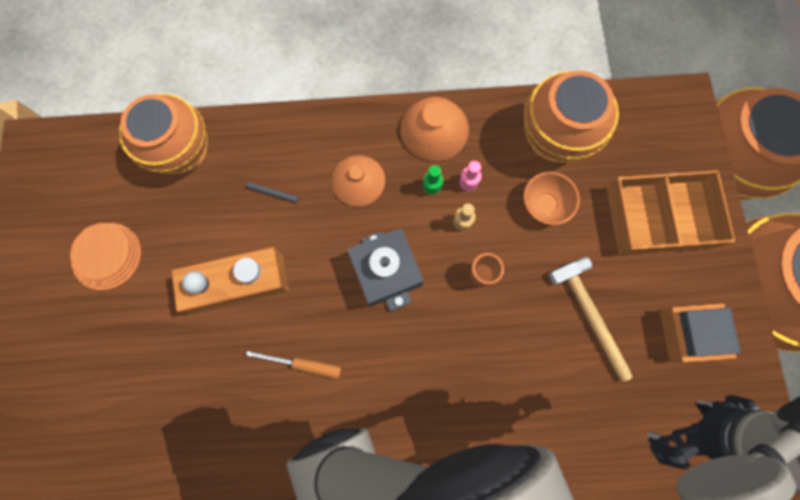

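The full views (800x500) show these candidates:
- **Stake heads, top view:** a flat disc at (246,270) and a ball at (195,283). The flat one is wanted.
- **Dollies, top view:** green at (432,180), pink at (470,176) and tan wood at (465,216). The tan wooden one is wanted.
- **Holder bush:** (384,262).

I'll check the choice in one close crop.

```bash
python3 - <<'E'
from h import *
p=np.load('pics/top.npz')['p'][:,:,::-1]
a=cv2.resize(p[120:260,130:410],(800,400),interpolation=cv2.INTER_CUBIC)
cv2.imwrite('pics/crop1.png',a)
for nm,u,v in (('flat',246,270),('ball',195,283),('bush flange',384+13,262),('block',360,250),('dolly',467,210),('green',433,172)):
    print(nm,np.round(world('top',u/1.25,v/1.25),4))
E
```

```text
flat [0.5418 0.2384 0.1109]
ball [0.5213 0.3329 0.1222]
bush flange [ 0.5364 -0.0582  0.1091]
block [0.5733 0.0159 0.0768]
dolly [ 0.6369 -0.209   0.0951]
green [ 0.7247 -0.1467  0.0954]
```

View pics/crop1.png

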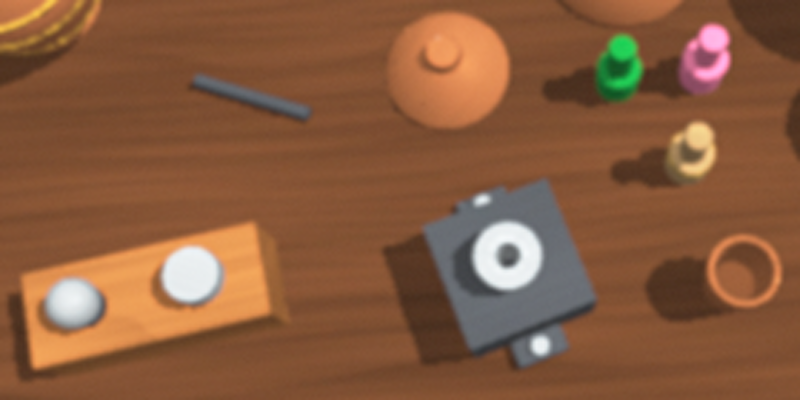

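The crop confirms the choice: flat disc head at (190,275), bush at (508,255), and the tan wooden dolly at (690,150), apart from the green and pink ones. Next I'll refine from the wrist camera.

```bash
cat >> h.py <<'E'
from scipy.spatial.transform import Rotation as Ro
def down(ang):
    """tool down, tool y along world angle ang; of the two half-turns the one nearest present joint 6"""
    y=np.array([np.cos(ang),np.sin(ang),0]); z=np.array([0,0,-1.])
    return [Ro.from_matrix(np.c_[np.cross(s*y,z),s*y,z]).as_quat() for s in (1,-1)]
def best(pos,ang):
    q0=r.read_state()['joint_positions']; c=[]
    for q in down(ang):
        j=r.solve_ik(pos,q)
        if j is not None: c.append((abs(j-q0).max(),abs(j[5]),q,np.round(j,2)))
    c.sort(key=lambda t:t[0]); print('ik',[(x[0],x[3]) for x in c]); return c[0][2]
def cloud(n='wrist'):
    f=np.load('pics/'+n+'.npz'); d=f['d']; v,u=np.nonzero(d>0); m=optics.camera_model(n)
    P=np.linalg.inv(np.array(m['K']))@np.stack([u,v,np.ones_like(u)])*d[v,u]
    if n=='wrist':
        T=np.array(m['tool_from_camera']); R=Ro.from_quat(f['rot']).as_matrix()
        return (R@(T[:3,:3]@P+T[:3,3:])+f['pos'][:,None]).T
    return (np.array(m['R']).T@(P-np.array(m['t'])[:,None])).T
def blob(P,c,rad,z0,z1):
    """circle centre (min enclosing) of cloud points near c, z within z0..z1"""
    Q=P[(np.hypot(P[:,0]-c[0],P[:,1]-c[1])<rad)&(P[:,2]>z0)&(P[:,2]<z1)]
    (x,y),R=cv2.minEnclosingCircle(Q[:,:2].astype(np.float32))
    return np.round([x,y,R,np.median(Q[:,2]),len(Q),*Q[:,:2].mean(0)],4)
E
python3 - <<'E'
from h import *
P=cloud('top')
print('top flat',blob(P,(.542,.238),.04,.105,.117)); print('top bush',blob(P,(.55,-.04),.07,.102,.12)); print('top dolly',blob(P,(.637,-.209),.03,.09,.1))
print(np.round(optics.camera_model('wrist')['tool_from_camera'],3).tolist())
q=best([.55,-.04,.33],0.21); r.reach([.53,-.05,.33],q); grab('wrist'); P=cloud()
print('bush',blob(P,(.55,-.04),.07,.1,.12)); cv2.imwrite('pics/w1.png',np.load('pics/wrist.npz')['p'][:,:,::-1])
q=best([.53,.23,.30],0.21); r.reach([.53,.23,.30],q); grab('wrist'); P=cloud()
print('flat',blob(P,(.542,.238),.04,.105,.117)); cv2.imwrite('pics/w2.png',np.load('pics/wrist.npz')['p'][:,:,::-1])
print(r.read_state()['time_s'])
E
```

```text
top flat [5.420e-01 2.390e-01 2.430e-02 1.117e-01 3.000e+02 5.416e-01 2.383e-01]
top bush [ 5.392e-01 -3.330e-02  2.910e-02  1.088e-01  3.740e+02  5.388e-01
 -3.330e-02]
top dolly [ 6.371e-01 -2.115e-01  1.280e-02  9.400e-02  7.400e+01  6.370e-01
 -2.114e-01]
[[-0.0, -0.958, -0.288, 0.072], [1.0, -0.0, 0.0, 0.0], [-0.0, -0.288, 0.958, -0.141], [0.0, 0.0, 0.0, 1.0]]
ik [(np.float64(1.0604263327934493), array([-0.21,  0.34,  1.26, -0.  ,  1.54, -0.42])), (np.float64(2.866029153047877), array([-0.21,  0.34,  1.26, -0.  ,  1.54,  2.72]))]
bush [ 5.400e-01 -3.540e-02  2.910e-02  1.078e-01  2.045e+03  5.401e-01
 -3.490e-02]
ik [(np.float64(0.5165813154729246), array([ 0.28,  0.4 ,  1.25, -0.  ,  1.49,  0.07])), (np.float64(2.626769539039683), array([ 0.28,  0.4 ,  1.25, -0.  ,  1.49, -3.07]))]
flat [5.435e-01 2.373e-01 2.400e-02 1.101e-01 1.873e+03 5.434e-01 2.381e-01]
3.2083
```

```bash
python3 - <<'E'
from h import *
x,y=.543,.238; q=best([x,y,.2],0.21)
r.reach([x,y,.17],q)
print(r.move_straight([x,y,.107],speed=.08,max_force=8))
command_gripper(0.03,force=70)
s=r.read_state(); print(s['grip_width'],s['grip_force'],s['eef_pos'],s['contact_force'])
print(r.move_straight([x,y,.107+.13],speed=.12))
s=r.read_state(); print(s['grip_width'],s['contact_force'],s['eef_pos'],s['time_s'])
r.move_straight([.5397,-.0345,.237],speed=.25)
s=r.read_state(); print(s['contact_force'],s['eef_pos'],s['time_s'])
p,d=grab('wrist'); cv2.imwrite('pics/w3.png',p[:,:,::-1])
p,d=grab('scene'); cv2.imwrite('pics/s3.png',cv2.resize(p[90:270,250:410][:,:,::-1],None,fx=3.3,fy=3.3,interpolation=cv2.INTER_CUBIC))
E
```

```text
ik [(np.float64(0.2211638935094502), array([ 0.28,  0.49,  1.38, -0.  ,  1.27,  0.07])), (np.float64(3.1339721951248416), array([ 0.28,  0.49,  1.38, -0.  ,  1.27, -3.07]))]
False
0.029934801033228025 19.292217884212732 [0.54447265 0.2385647  0.11124434] [-4.82870998 -2.52136917 23.34717179]
False
0.029989208404043143 [ 0.25774361 -0.28705269 -0.14218099] [0.5425994  0.23788698 0.23601881] 6.55
[ 0.7728111  -0.6111669  -0.22015004] [ 0.53963925 -0.03358265  0.23696671] 7.7917
```

View pics/s3.png

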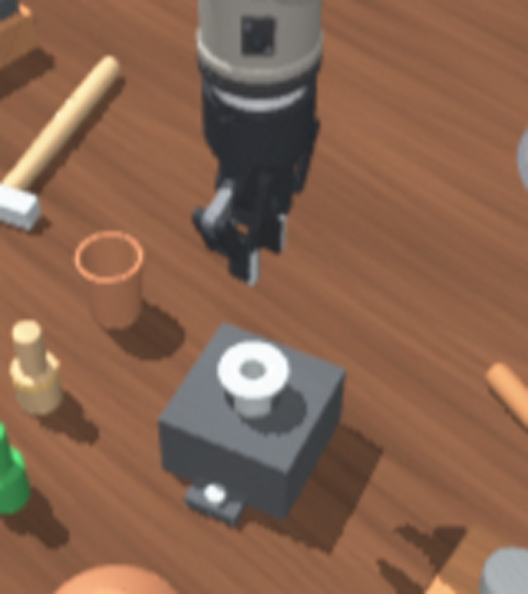

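View pics/w3.png

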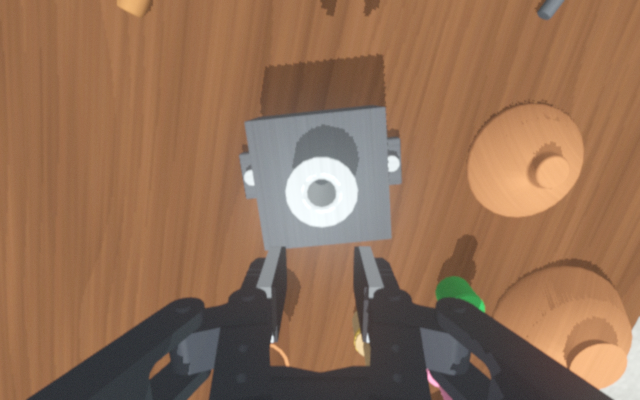

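Both pictures show an empty gripper above the bush; the stake slipped out of the grasp. I'll look at the rack now.

```bash
python3 - <<'E'
from h import *
f=np.load('pics/scene.npz')['p']; a=cv2.resize(f[220:340,360:500][:,:,::-1],(560,480),interpolation=cv2.INTER_CUBIC)
t,_=grab('top'); b=cv2.resize(t[180:280,120:250][:,:,::-1],(520,400),interpolation=cv2.INTER_CUBIC)
b=cv2.copyMakeBorder(b,0,80,0,0,cv2.BORDER_CONSTANT)
im=np.hstack([a,b]); cv2.imwrite('pics/r4.png',cv2.resize(im,(800,356)))
P=cloud('top'); print(blob(P,(.542,.238),.05,.105,.117),blob(P,(.542,.238),.05,.10,.2))
s=r.read_state(); print(s['grip_width'],s['grip_force'])
E
```

```text
[5.448e-01 2.390e-01 2.410e-02 1.117e-01 3.010e+02 5.440e-01 2.387e-01] [5.444e-01 2.391e-01 2.420e-02 1.117e-01 3.130e+02 5.436e-01 2.382e-01]
0.029946770028622033 0.0
```

View pics/r4.png

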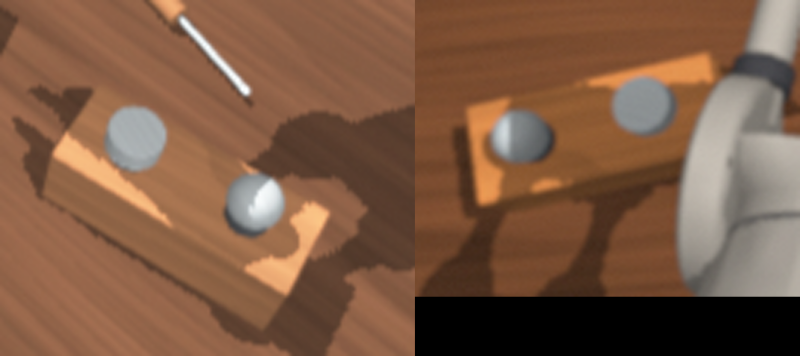

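The rack crop shows the stake still upright in its hole, its head shifted about 2 mm in x and nothing knocked over. I'll measure where the pads really are, closed and open, from the wrist depth.

```bash
python3 - <<'E'
from h import *
def tips():
    grab('wrist'); f=np.load('pics/wrist.npz'); P=(cloud()-f['pos'])@Ro.from_quat(f['rot']).as_matrix()
    Q=P[(P[:,2]<.06)&(abs(P[:,0])<.03)&(abs(P[:,1])<.07)]
    print(r.read_state()['grip_width'],r.tip_extent,len(Q))
    for s in (-1,1):
        q=Q[Q[:,1]*s>0]
        if len(q): 
            zt=np.percentile(q[:,2],99); t=q[q[:,2]>zt-.006]; print(s,'tipz',zt,'x',t[:,0].min(),t[:,0].max(),'y',t[:,1].min(),t[:,1].max())
tips()
for w in (.048,.085):
    command_gripper(w); tips()
print(r.read_state()['time_s'])
E
```

```text
0.029890838727799435 0.025 41264
-1 tipz -0.008166716999837856 x -0.011226353826840785 0.011678428576049405 y -0.02957519489856671 -0.01574308080618586
1 tipz -0.008047042215073536 x -0.01129947234289914 0.011729140637512892 y 0.013921797078009763 0.027697586905055648
0.04825373311288544 0.025 41384
-1 tipz -0.009123010337753803 x -0.010918606338464908 0.011703444261672281 y -0.0383984367998012 -0.024491919712100484
1 tipz -0.009285295505926345 x -0.011225021255468514 0.011605549718745348 y 0.022806215781095512 0.036683801487352743
0.08459683942836127 0.025 40178
-1 tipz -0.01675040981862846 x -0.011120007433096815 0.011584385086030496 y -0.05683405239503295 -0.0428289991953601
1 tipz -0.01653548426028858 x -0.011788426981473267 0.011760835396788478 y 0.041018566410850096 0.054931056589584984
8.8667
```

```bash
python3 - <<'E'
from h import *
f=np.load('pics/wrist.npz'); P=(cloud()-f['pos'])@Ro.from_quat(f['rot']).as_matrix()
for s in (-1,1):
    Q=P[(abs(P[:,0])<.013)&(P[:,1]*s>.03)&(P[:,1]*s<.065)]; Q=Q[Q[:,2]<.08]
    print(s,np.sort(Q[:,2])[-40:].round(4)[::6], np.histogram(Q[:,2],bins=np.arange(-.08,.09,.01)))
E
```

```text
-1 [-0.013  -0.0129 -0.0127 -0.0125 -0.0123 -0.012  -0.0116] (array([1283, 4715, 1039, 1147, 1077,  859,  418,    0,    0,    0,    0,
          0,    0,    0,    0,    0]), array([-8.00000000e-02, -7.00000000e-02, -6.00000000e-02, -5.00000000e-02,
       -4.00000000e-02, -3.00000000e-02, -2.00000000e-02, -1.00000000e-02,
       -4.16333634e-17,  1.00000000e-02,  2.00000000e-02,  3.00000000e-02,
        4.00000000e-02,  5.00000000e-02,  6.00000000e-02,  7.00000000e-02,
        8.00000000e-02]))
1 [-0.0131 -0.0128 -0.0126 -0.0125 -0.0121 -0.0119 -0.0115] (array([1541, 5064, 1136, 1138, 1082,  845,  435,    0,    0,    0,    0,
          0,    0,    0,    0,    0]), array([-8.00000000e-02, -7.00000000e-02, -6.00000000e-02, -5.00000000e-02,
       -4.00000000e-02, -3.00000000e-02, -2.00000000e-02, -1.00000000e-02,
       -4.16333634e-17,  1.00000000e-02,  2.00000000e-02,  3.00000000e-02,
        4.00000000e-02,  5.00000000e-02,  6.00000000e-02,  7.00000000e-02,
        8.00000000e-02]))
```

Spec says the fingertips sit 25 mm ahead of the TCP. The wrist depth puts them about 4 mm behind it closed and 12 mm behind it open. That agrees with the failed grasp, where the tips came down on the head top at z≈0.111 with TCP z at 0.111. I'll use the measured value, about 29 mm off the stated one, with guarded moves, and check the force when the grip closes.

```bash
python3 - <<'E'
from h import *
x,y=.545,.238; q=best([x,y,.2],0.21)
r.reach([x,y,.16],q)
print(r.move_straight([x,y,.089],speed=.08,max_force=8), r.read_state()['eef_pos'])
command_gripper(0.04,force=70)
s=r.read_state(); print(s['grip_width'],s['grip_force'],s['eef_pos'],s['contact_force'])
if s['grip_width']>.044:
    print(r.move_straight([x,y,.20],speed=.12))
    s=r.read_state(); print(s['grip_width'],s['grip_force'],s['contact_force'],s['eef_pos'],s['time_s'])
    p,d=grab('wrist'); cv2.imwrite('pics/w5.png',p[:,:,::-1])
    p,d=grab('scene'); cv2.imwrite('pics/s5.png',p[:,:,::-1])
E
```

```text
ik [(np.float64(0.4885487330548348), array([ 0.28,  0.49,  1.37, -0.  ,  1.27,  0.07])), (np.float64(2.6531139117402347), array([ 0.28,  0.49,  1.37, -0.  ,  1.27, -3.07]))]
False [0.54539632 0.23812639 0.0895645 ]
0.04555079614891374 71.61610722541809 [0.5458018  0.23824022 0.09012639] [-0.05689834 -0.09337909  5.50549838]
False
0.04568538784502356 72.14017152786255 [-0.88921004  0.19206083 -4.52767974] [0.54441805 0.23781341 0.19889757] 12.525
```

Held this time (0.0457 m width, −4.5 N weight). Now the insertion.

```bash
python3 - <<'E'
from h import *
x,y=.5397,-.0345
r.move_straight([.5450,.238,.225],speed=.15)
q=r.read_state()['eef_rot']; r.reach([x,y,.225],q); r.hold(.2)
s=r.read_state(); print(s['eef_pos'],s['contact_force'],s['torque'],s['grip_width'])
p,d=grab('scene'); cv2.imwrite('pics/s6.png',cv2.resize(p[110:260,270:400][:,:,::-1],None,fx=3.5,fy=3.5,interpolation=cv2.INTER_CUBIC))
print(r.move_straight([x,y,.150],speed=.06,max_force=6)); print(r.read_state()['eef_pos'],r.read_state()['contact_force'])
print(r.move_straight([x,y,.115],speed=.025,max_force=8)); 
s=r.read_state(); print(s['eef_pos'],s['contact_force'],s['torque'],s['time_s'])
E
```

```text
[ 0.53989202 -0.03319487  0.22492917] [-0.42324248  0.03808643 -4.75556756] [-0.00546162 -0.00286566  0.04786292] 0.04567402492322475
False
[ 0.53983806 -0.03451536  0.15033296] [ 0.60458589  0.27810902 -5.19526539]
True
[ 0.54095321 -0.03472582  0.12710266] [2.02395143 0.06330333 2.11225748] [-0.0073799  -0.15645036 -0.05320415] 16.5667
```

View pics/s6.png

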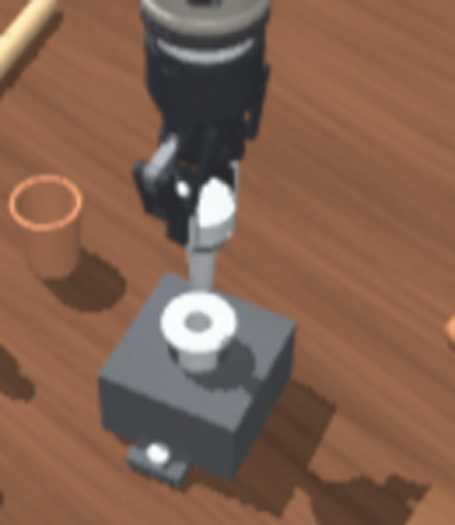

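The crop shows the stake upright, directly above the bush. It has stopped 55 mm below the mouth, within the 50–58 mm wedge range, so it is wedged. I'll seat it gently, release, and locate the dolly.

```bash
python3 - <<'E'
from h import *
s=r.read_state(); p0=s['eef_pos']; print(s['contact_force'])
print(r.move_straight([.5397,-.0345,.1235],speed=.02,max_force=4)); s=r.read_state(); print(s['eef_pos'],s['contact_force'])
command_gripper(.07); r.hold(.2); s=r.read_state(); print(s['eef_pos'],s['contact_force'])
command_gripper(.085)
r.move_straight([.5397,-.0345,.24],speed=.15)
q=best([.61,-.21,.25],np.pi/2); r.reach([.60,-.205,.26],q)
p,d=grab('wrist'); cv2.imwrite('pics/w7.png',p[:,:,::-1]); P=cloud()
print('dolly',blob(P,(.637,-.211),.03,.088,.1)); print('dolly body',blob(P,(.637,-.211),.04,.035,.05))
p,d=grab('top'); P=cloud('top'); print('stake',blob(P,(.54,-.035),.05,.135,.16),'dolly',blob(P,(.637,-.211),.03,.088,.1))
a=cv2.resize(p[120:260,130:410][:,:,::-1],(800,400),interpolation=cv2.INTER_CUBIC); cv2.imwrite('pics/t7.png',a)
print(r.read_state()['time_s'])
E
```

```text
[2.02395143 0.06330333 2.11225748]
True
[ 0.54090429 -0.03480955  0.12604703] [ 0.2967525  -0.22592102  2.3102912 ]
[ 0.54109823 -0.03485754  0.12587406] [0.21312806 0.59368984 0.10585352]
ik [(np.float64(1.536695213583699), array([-0.45,  0.56,  1.12, -0.  ,  1.46,  1.12])), (np.float64(1.604897440006094), array([-0.45,  0.56,  1.12, -0.  ,  1.46, -2.02]))]
dolly [ 6.399e-01 -2.141e-01  1.300e-02  9.400e-02  6.760e+02  6.403e-01
 -2.140e-01]
dolly body [ 6.400e-01 -2.141e-01  2.150e-02  4.390e-02  6.950e+02  6.449e-01
 -2.127e-01]
stake [ 5.384e-01 -3.350e-02  2.390e-02  1.471e-01  3.210e+02  5.379e-01
 -3.340e-02] dolly [ 0.  0.  0. nan  0. nan nan]
20.0167
  return _methods._mean(a, axis=axis, dtype=dtype,
  ret = ret.dtype.type(ret / rcount)
h.py:40: RuntimeWarning: Mean of empty slice.
  return np.round([x,y,R,np.median(Q[:,2]),len(Q),*Q[:,:2].mean(0)],4)
  ret = um.true_divide(
```

View pics/w7.png

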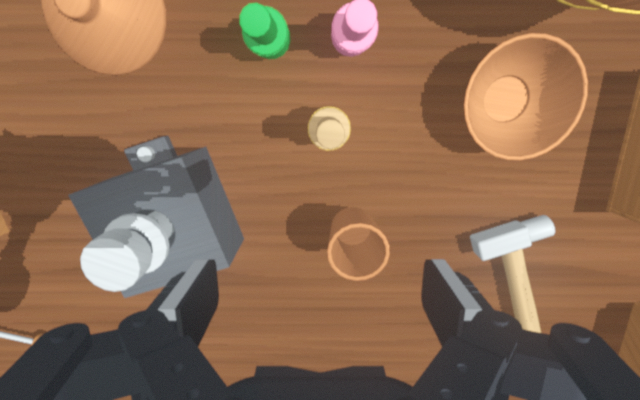

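The wrist view shows the stake standing in the bush (125,250), the wooden dolly alone at (330,128), and the green and pink ones farther off at the top. I'll grasp the wooden one.

```bash
python3 - <<'E'
from h import *
x,y=.639,-.213; q=r.read_state()['eef_rot']
r.reach([x,y,.13],q); r.hold(.15); r.read_state()
print(r.move_straight([x,y,.050],speed=.08,max_force=6)); s=r.read_state(); print(s['eef_pos'],s['contact_force'])
command_gripper(.015,force=110)
s=r.read_state(); print(s['grip_width'],s['grip_force'],s['eef_pos'],s['contact_force'])
if s['grip_width']>.02:
    z0=s['eef_pos'][2]; r.move_straight([x,y,.24],speed=.15); r.hold(.2)
    s=r.read_state(); print(s['grip_width'],s['contact_force'],s['eef_pos'],s['torque'],s['time_s'])
    p,d=grab('scene'); cv2.imwrite('pics/s8.png',cv2.resize(p[100:270,200:400][:,:,::-1],None,fx=3,fy=3,interpolation=cv2.INTER_CUBIC))
E
```

```text
False
[ 0.63943014 -0.21320728  0.05070994] [-0.4812764  -0.95848904  0.33891938]
0.023843563589207487 107.663733959198 [ 0.63928824 -0.21324019  0.05046796] [ 0.17602957 -1.51462024  2.01849588]
0.024297297380556495 [-0.90110065 -0.03084251 -2.29780374] [ 0.63882281 -0.21289427  0.23922136] [ 0.03782726  0.06105751 -0.02508536] 24.125
```

View pics/s8.png

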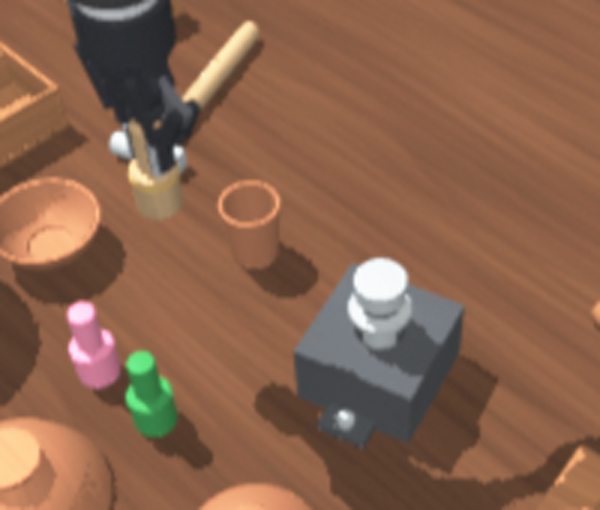

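The crop shows the dolly hanging upright in the gripper at (157,185) with the stake standing in the bush. Starting the taps.

```bash
cat >> h.py <<'E'
X,Y=.540,-.0345
def tap(zc,depth,F,hold=.1,speed=.02):
    """from the clear height above contact zc, one tap down to zc-depth or until F newtons; then lift clear"""
    z=r.read_state()['eef_pos'][2]
    r.move_straight([X,Y,zc+.004],speed=.08)
    hit=r.move_straight([X,Y,zc-depth],speed=speed,max_force=F)
    out=[]
    for _ in range(4):
        s=r.read_state(); out.append((round(s['eef_pos'][2],4),round(s['contact_force'][2],1))); r.hold(hold/4)
    s=r.read_state(); out.append((round(s['eef_pos'][2],4),round(s['contact_force'][2],1)))
    r.move_straight([X,Y,out[-1][0]+.02],speed=.1)
    print(hit,out,'lat',np.round(s['contact_force'][:2],1),'t',r.read_state()['time_s']); return hit,out[-1]
E
python3 - <<'E'
from h import *
q=r.read_state()['eef_rot']; r.reach([X,Y,.24],q); r.hold(.2); print(r.read_state()['contact_force'],r.read_state()['eef_pos'])
h,(z,f)=tap(.198,.006,22)
h,(z,f)=tap(z,.007,25)
E
```

```text
[ 0.55565911  0.51076727 -1.75075824] [ 0.54069785 -0.03574348  0.23964478]
False [(np.float64(0.1939), np.float64(8.1)), (np.float64(0.1939), np.float64(9.6)), (np.float64(0.1939), np.float64(9.1)), (np.float64(0.1939), np.float64(9.2)), (np.float64(0.1939), np.float64(8.5))] lat [-1.3 -0.1] t 26.95
False [(np.float64(0.1889), np.float64(9.6)), (np.float64(0.189), np.float64(10.4)), (np.float64(0.189), np.float64(11.2)), (np.float64(0.1889), np.float64(9.7)), (np.float64(0.189), np.float64(9.6))] lat [-0.6  1.2] t 28.475
```

```bash
python3 - <<'E'
from h import *
z=.189
for _ in range(5):
    h,(z,f)=tap(z,.008,27)
    if h: break
E
```

```text
False [(np.float64(0.183), np.float64(10.0)), (np.float64(0.1831), np.float64(10.7)), (np.float64(0.1831), np.float64(10.3)), (np.float64(0.183), np.float64(9.7)), (np.float64(0.183), np.float64(10.6))] lat [-2.   0.5] t 30.0417
False [(np.float64(0.1771), np.float64(10.3)), (np.float64(0.177), np.float64(9.4)), (np.float64(0.177), np.float64(11.0)), (np.float64(0.177), np.float64(10.4)), (np.float64(0.177), np.float64(10.3))] lat [-1.1  0.8] t 31.6083
True [(np.float64(0.1765), np.float64(5.8)), (np.float64(0.1765), np.float64(5.3)), (np.float64(0.1765), np.float64(5.5)), (np.float64(0.1765), np.float64(7.4)), (np.float64(0.1765), np.float64(5.8))] lat [-1.8  0.6] t 32.8417
```

It stopped dead at about 0.1765. Next, two taps held at about 30 N to confirm the lock.

```bash
cat >> h.py <<'E'
def held(zc):
    r.move_straight([X,Y,zc+.003],speed=.08)
    r.move_straight([X,Y,zc-.0005],speed=.02,max_force=20)
    t=zc-.001
    for _ in range(24):
        s=r.read_state(); f=s['contact_force'][2]+2.0
        if f>28: break
        r.move_straight([X,Y,t],speed=.02,max_force=20)
        t-=min(.001,max(.0003,(30-f)/12000))
    L=[]
    for _ in range(6):
        s=r.read_state(); L.append((round(float(s['eef_pos'][2]),5),round(float(s['contact_force'][2]+2),1))); r.hold(.12)
    print('held',L,'cmd',t,'lat',np.round(s['contact_force'][:2],1))
    r.move_straight([X,Y,L[-1][0]+.02],speed=.1); print(r.read_state()['time_s']); return L[-1][0]
E
python3 - <<'E'
from h import *
held(.1765)
E
```

```text
held [(0.17624, 29.9), (0.17626, 28.7), (0.17627, 30.4), (0.17627, 29.6), (0.17627, 29.5), (0.17628, 30.1)] cmd 0.17119144776049167 lat [-5.6  1.6]
35.875
```

Locked: about 30 N held for 0.7 s with z steady within 0.05 mm. It sank about 20 mm, which puts the mouth about 13 mm above the block. Now I'll stand the dolly back up.

```bash
python3 - <<'E'
from h import *
q=r.read_state()['eef_rot']; r.move_straight([X,Y,.24],speed=.15)
x,y=.639,-.213; r.reach([x,y,.15],q); r.move_straight([x,y,.065],speed=.1); r.hold(.2)
print(r.read_state()['contact_force'],r.read_state()['torque'])
print(r.move_straight([x,y,.044],speed=.015,max_force=5)); r.hold(.2); s=r.read_state(); print(s['eef_pos'],s['contact_force'])
command_gripper(.04); r.hold(.3); print(r.read_state()['eef_pos'],r.read_state()['contact_force']); command_gripper(.085)
r.move_straight([x,y,.2],speed=.1); r.reach([.56,-.2,.30],q); r.hold(.3)
p,d=grab('wrist'); cv2.imwrite('pics/w9.png',p[:,:,::-1]); P=cloud(); print('dolly',blob(P,(x,y),.03,.085,.1),'stake',blob(P,(.54,-.035),.05,.115,.14))
print(r.read_state()['time_s'])
E
```

```text
[-0.25682801 -1.09859084 -2.22026557] [-0.03094091 -0.03046802 -0.0007417 ]
True
[ 0.63896575 -0.21297966  0.05037658] [-0.07701869  0.74825706  5.43838291]
[ 0.63810446 -0.21261167  0.04897457] [ 0.26856846 -0.18358057  0.75726177]
dolly [ 6.398e-01 -2.137e-01  1.300e-02  9.390e-02  5.940e+02  6.398e-01
 -2.136e-01] stake [ 5.411e-01 -3.620e-02  2.430e-02  1.250e-01  2.135e+03  5.425e-01
 -3.800e-02]
43.25
```

View pics/w9.png

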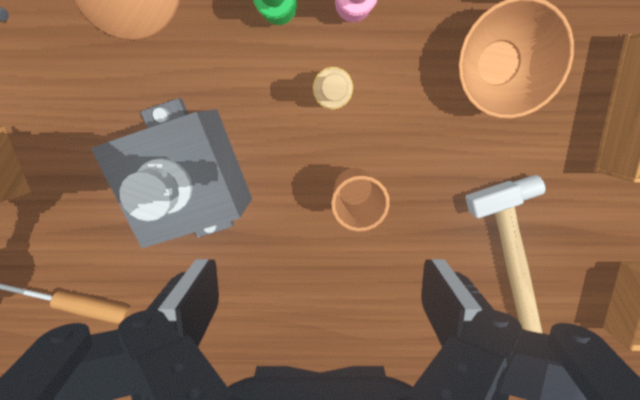

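The wooden dolly stands upright at (333,88) on its old spot. The stake is seated low in the bush at (155,192), the gripper is open and clear, and nothing else has moved.

```bash
python3 -c "
from workcell import r
print(r.finish_job())"
```

```text
the job is handed in; nothing more can be done
None
```

The job is handed in: the stake is wedged and tapped down until the bush locked (about 30 N held for 0.7 s with no give), and the wooden dolly is back upright on its spot. The first grasp missed and moved the stake head about 2 mm in the rack, because the fingertips measured about 29 mm farther back than the stated 25 mm ahead of the TCP, so I worked from the measured value.

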